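Scan the code on the parts bin

ROBOT

A 6-joint arm with a two-finger parallel gripper is mounted at the origin on the work surface. World frame = base frame: x ahead of the robot, y to its left, z up, the work surface at z = 0. Lengths are in m, angles in rad, forces in N, time in s.
With the tool pointing down it reaches from about 0.425 to 0.95 m from the base axis. Payload 3.5 kg.
Tool frame: the origin (TCP) lies at the very end of the fingers, on their centre line; the grasp point (between the pads) lies 19 mm behind it (grip_depth is the distance from the TCP to the grasp point, in m); x points along the fingers, z is the direction in which the jaws open and shut, and the axes are right-handed (so a half turn about x gives the same grasp; the last joint's range is limited). The gripper opens to 85 mm and grips with 20 to 120 N. Pads are 22 mm wide; open, the fingers measure 114 mm over their backs; the gripper's body (76 mm by 85 mm) begins 54 mm behind the grasp point. The pads swing forward as they close: fully open they stand 13 mm farther back than shut.
Start: joints at [1.13, 0.286, 1.577, -0, 1.279, -0.15], TCP at [0.193, 0.647, 0.231] pointing down, gripper open.
Joint ranges: [-2.77, 2.77], [-0.9, 2.22], [0.21, 2.48], [-1.53, 4.67], [0.24, 2.81], [-2.84, 2.84]. Speed limits (rad/s): [2.79, 2.79, 3.14, 3.14, 3.14, 3.14].

INTERFACE

Orientations are given as a unit quaternion [x, y, z, w].
In Python, from plant import get_state, read_camera, calibration, sign_off, recognise, grip_depth gives the robot as it stands. The module is installed in compiled form; this text tells all that it offers.
- The arm moves only by the tool servo_tool, never from a script. Its argument "deltas" is a list that holds one entry, the list of rows, each a list of 4 numbers: the shift along the world's x, y, z scaled (see below), then the turn about the world's z scaled (see below). In form: [[[tx, ty, tz, spin], ...]]. A call has exactly 5 rows; each row is the pose to reach, as a shift and turn from the pose commanded when the call began; what a row does not reach only later rows make up. The controller multiplies each number of a shift by 10 cm and each number of a turn by 90 degrees. A row lasts 1/10 s, in which the tool goes at most 50 mm and 8.59 degrees, less where a joint would pass 70% of its speed; a pose out of reach is approached as far as the arm can. A call with a number of a shift or a turn outside -1 to 1 is refused whole. A call with a gripper value outside its range is refused whole. "claw" is the gripper's target within -1 to 1 (fully open at 1, half-way at 0, shut at -1), set as the call begins (left out, the last holds). The fingers move at their own pace and stop on an object; "force" is the grip in N (left out, the last holds). Time passes only in rows, so rows that repeat a pose let the fingers close, or fill a call up. It gives the time, the measured TCP pose, the force and the opening at its end, in the units of the state.
- get_state(): the state, without advancing time (a new reading comes with each control period).
- read_camera(name): name is "scene" or "top" or "wrist"; returns the picture (480x640x3 uint8, blue, green, red); there is no depth.
- calibration(name): a dict with "intrinsics" (3x3 intrinsics, pixels), "R" (3x3) and "t" (3): a world point X has camera coordinates R X + t; the wrist camera has in their place "T_tool_cam" (4x4, takes a point from camera to tool coordinates, whose origin is the TCP and whose axes are the tool frame's). Camera axes: x right, y down, z forward; pixel columns grow to the right and rows downward; lengths in m; the calibration is good to about 2 mm. The wrist camera is an equidistant fisheye: a pixel r from the principal point sees the ray r / f radians off the axis. A picture is of the moment at which its call begins: read the wrist's pose just before it. calibration takes no time and is no camera call.
- sign_off(): hands the job in, once; it reports no verdict.
Trained networks look in the newest picture that a camera, given by its name, has taken for a name from the list of things; names that differ only in an ending like _2 or _b are one class to them, and where a whole thing is asked for, a point or a joint stands for the part that bears it (a point fixed in the world has none). Each returns a list of dicts, best first, with "p" (0 to 1); they miss things now and then, are a little off and sometimes report something else, mostly with a low value. They report only what shows in the picture. A call takes as long as a camera call. They do not tell look-alikes from the thing itself.
- recognise(camera, query): "at" ([x, y, z] in m, in world coordinates, good to about 4 mm: the middle of the surface that is visible of it).
The state is a dict: "time": time; "qpos": joint angles; "dq": joint speeds; "joint_efforts": joint torques, N m; "eef_pos": TCP position; "tcp_rot": TCP orientation; "contact_force": force on the tool from outside, world axes, zero at the start; "wrist_torque": the same for the moment, N m; "opening": opening from 0.0 (shut) to 1.0 (fully open).
Only numpy, scipy, OpenCV 4.12 (cv2) and the standard library are available. Lean on these libraries where they do the work, as an engineer would, in place of code of your own. Each camera call takes 0.05 s, during which the arm holds its last target. There are 200 camera calls.

TASK

Book in the larger parts bin: lift the hand scanner out of its charging cradle by its head, lay it gently on its side with the whole of it on the rubber mat, let go, and take it again by the handle so that the grip squeezes the trigger. With the trigger squeezed, hold the scanner's window about 10 cm from the code label on the larger bin's sloping front, aimed squarely at the middle of the label, and keep it steady there for two seconds. Then lay the scanner gently back on its side, whole on the mat, and let go; leave the bins, the carton and the screwdriver where they are.

Things in the scene. Friction and masses are not known exactly. Their poses are not given: they have to be found in the camera images.
- scanner: pistol-shaped hand scanner of grey and black plastic, about 0.2 kg, lying on its side, 44 mm thick (z 0..44). Origin: on the underside, below the head. +x: the way it looks; +y: the way its handle points; z: up as it lies. In mm: head x -45..70, y -22..22; handle x -17..17, y 22..120, z 2..42; foot of the handle x -20..20, y 120..135
- head_grip (a point): where to grip the head, at (50, 0, 22) mm in the scanner's frame, between its two y faces (44 mm apart); clear of the cradle's walls
- handle_grip (a point): where to grip the handle, at (2, 52, 22) mm in the scanner's frame, between its two x faces (40 mm apart with the trigger, which stands 6 mm out of the +x face); closing the fingers there squeezes the trigger
- scanner_middle (a point): middle of the scanner's outline, at (12.5, 56.5, 22) mm in the scanner's frame
- window (a point): centre of the scanner's window, the black front end of the head, at (70, 0, 22) mm in the scanner's frame; it looks along the scanner's +x
- aim_spot (a point): the point 100 mm straight in front of the window, at (170, 0, 22) mm in the scanner's frame; it should fall on the middle of the label
- trigger (a joint): travel of the scanner's trigger (m): 0 = out, 0.006 = flush with the handle, 0.008 at most; above 0.004 it is squeezed. Spring: 1.2 N at the start, 4.8 N when flush. Trigger plate: y 27..77, z 11..33 mm in the scanner's frame
- cradle: white plastic charging cradle, fixed, axes as the scanner's, whose origin starts 6 mm straight above the cradle's. In mm: base plate 6 thick, x -39..43, y -23..155; the handle lies between walls (x -32..-24 and 28..36, y 47..151; end wall y 145..153), 46 high over the bench, so it cannot be gripped there. Open at the top: lift the scanner straight up by 60 or more
- mat: grey rubber mat lying on the bench, fixed, 240 mm (x) x 260 mm (y) x 4 mm; origin at the centre of its underside
- big_bin: the larger of two blue plastic picking bins, loose, 0.9 kg, part filled: 160 mm long (x), 120 mm wide (y), 110 mm high at the back. Origin: centre of the underside. Its front (-x) is a sloping panel, from the bench at x = -80 up to 70 mm height at x = -31, that carries the code label; its outward normal points to -x and 35 degrees above level
- label: the white 66 mm square label with a black square code, on the sloping front panel of the larger bin. Origin: middle of the label; +z points straight out of the label, +x up the slope, y is level
- small_bin: the smaller blue picking bin, bystander: 120 mm long, 84 mm wide, 70 mm high, sloping front without label; origin at the centre of its underside
- carton: brown cardboard carton, bystander, 90 x 130 x 70 mm; origin at the centre of its underside
- screwdriver: screwdriver with black handle, bystander, 190 mm long, lying along its x
Things that resemble listed ones, but are neither listed nor needed, are in the scene too. Leave any purple look-alike of the scanner alone.

How it is judged:
On the way, in this order (a step that is already met when the one before it is completed fails the run):
1. the scanner lies on its side on the mat, let go and at rest for 0.3 s, its middle within 75 mm (mat x) and 85 mm (mat y) of the mat's centre (x of scanner_middle in the frame of mat between -0.075 and 0.075 m and y of scanner_middle in the frame of mat between -0.085 and 0.085 m and z of scanner_middle in the frame of mat between 0.018 and 0.034 m and angle between the z axis of scanner and the z axis of mat, either way round below 0.1 rad and contact force between scanner and the fingers below 0.1 N and linear speed of scanner below 0.02 m/s), for 0.3 s.
2. trigger over 4 mm and scanner steady (under 0.03 m/s, 0.2 rad/s) for 1.2 s, aim spot within 25 mm (label x, y) and 40 mm (z) of the label's middle, looking within 0.26 rad of square on (x of aim_spot in the frame of label between -0.025 and 0.025 m and y of aim_spot in the frame of label between -0.025 and 0.025 m and z of aim_spot in the frame of label between -0.04 and 0.04 m and angle between the x axis of scanner and the z axis of label, either way round below 0.26 rad and z of window in the frame of label above 0.03 m and value of joint trigger above 0.004 m and linear speed of scanner below 0.03 m/s and angular speed of scanner below 0.2 rad/s), for 1.2 s.
At the end, for the whole second after the job is handed in: The scanner lies on its side on the mat again (its middle within 75 mm of the mat's centre along the mat's x and 85 mm along its y, flat within 0.1 rad), let go, trigger out (under 2 mm) and at rest; the larger bin within 20 mm of where it stood (all of step 1 and value of joint trigger below 0.002 m and distance of big_bin from where it was at the start of the episode below 0.02 m); the robot touches nothing.
It fails at once if a bin is shifted by more than 20 mm (distance of any of big_bin, small_bin from where it was at the start of the episode above 0.02 m).
It fails at once if the carton or the screwdriver is shifted by more than 30 mm (distance of any of carton, screwdriver from where it was at the start of the episode above 0.03 m).
It fails at once if the scanner is dropped (from more than about 10 mm) or thrown (contact force between scanner and the fingers below 0.1 N and linear speed of scanner above 0.45 m/s).
It also fails if it takes over 61 s, if anything falls off the work surface, if the arm or the gripper's body presses on something with over 40 N, if the wrist force passes 120 N, or if a joint passes its speed limit or range.

## Working session

There is one attempt and no reset: what is moved stays moved. The work goes in short steps, Python scripts to look and compute and a tool call to move; the robot and the scene stay as the last step left them, time stands still between calls to the robot, and variables do not carry over. Pictures are saved under pics/ and viewed, about 8 in all and at most 12, crops included, and the job is handed in when it is done.

Besides the shell and the picture viewer there is one more tool, called after "Call:" as name(argument=value, ...) on one line, values as JSON. servo_tool: Moves the arm, as the interface text tells. Its arguments: {"type":"object","properties":{"deltas":{"type":"array"},"claw":{"type":"number"},"force":{"type":"number"}},"required":["deltas"]}

```bash
mkdir -p pics; ls; python3 - <<'E'
from plant import *
import cv2,numpy as np
print(get_state(), grip_depth)
for c in ["top","scene"]:
    im=read_camera(c); cv2.imwrite(f"pics/{c}0.png",im)
    cal=calibration(c); print(c,cal)
    for q in ["scanner","cradle","mat","big_bin","label","small_bin","carton","screwdriver"]:
        try: print(c,q,[(np.round(d["at"],3).tolist(),round(d["p"],2)) for d in recognise(c,q)])
        except Exception as e: print(q,e)
print(get_state()["time"])
E
```

```text
pics
{'time': 0.0, 'qpos': array([ 1.12999289e+00,  2.87218183e-01,  1.57815842e+00, -2.22216023e-06,
        1.27859748e+00, -1.50007627e-01]), 'dq': array([-0.00082577, -0.00089578,  0.00056094, -0.00051165, -0.00078903,
       -0.00150021]), 'joint_efforts': array([-3.88968547e-04, -4.05980659e+01, -2.92627412e+01, -1.18944104e-04,
        5.53507707e-03,  2.31837141e-06]), 'eef_pos': array([0.19322951, 0.6460741 , 0.22992222]), 'tcp_rot': array([-0.42267788,  0.56790924,  0.42188407,  0.56642416]), 'contact_force': array([0.0988501 , 0.9459345 , 0.18825817]), 'wrist_torque': array([0.00059052, 0.0551143 , 0.02853143]), 'opening': 1.0015148688054918} 0.0187
top {'intrinsics': array([[441.88942722,   0.        , 318.1731025 ],
       [  0.        , 441.88942722, 233.7991899 ],
       [  0.        ,   0.        ,   1.        ]]), 'R': array([[ 0.00910067, -0.99995671, -0.00193585],
       [-0.97738145, -0.00848612, -0.21131371],
       [ 0.21128814,  0.00381516, -0.97741637]]), 't': array([-0.08509616,  0.51327468,  0.95596539])}
top scanner [([0.332, -0.564, 0.044], 0.94), ([0.536,
[... 662 characters left out ...]
, 'R': array([[-0.57027861,  0.82142718,  0.00630068],
       [ 0.44304077,  0.31402343, -0.83970481],
       [-0.69173491, -0.47607423, -0.54300657]]), 't': array([ 0.35290418, -0.1337018 ,  1.70126767])}
scene scanner [([0.357, -0.554, 0.036], 0.87), ([0.516, -0.339, 0.048], 0.77), ([0.232, -0.336, 0.035], 0.68), ([0.539, -0.517, 0.038], 0.59)]
scene cradle [([0.416, -0.326, 0.03], 0.89)]
scene mat [([0.583, -0.012, 0.005], 0.96)]
scene big_bin [([0.703, 0.341, 0.053], 0.9)]
scene label []
scene small_bin [([0.473, 0.4, 0.046], 0.7), ([0.793, -0.225, 0.065], 0.27)]
scene carton [([0.79, -0.225, 0.071], 0.66)]
scene screwdriver [([0.822, 0.019, 0.016], 0.72), ([0.475, 0.4, 0.047], 0.5)]
0.9
```

View pics/top0.png

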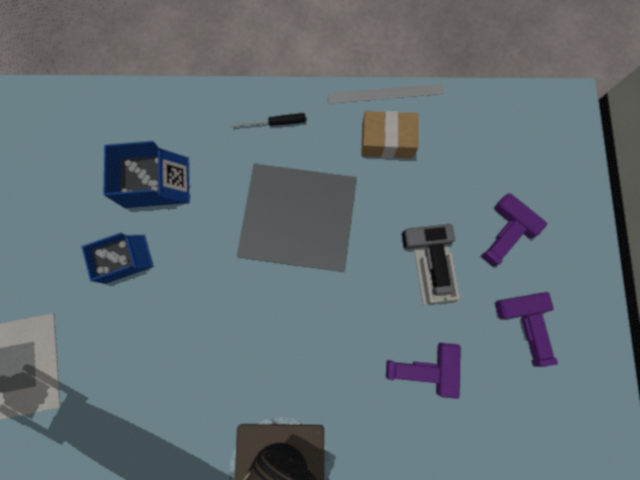

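View pics/scene0.png

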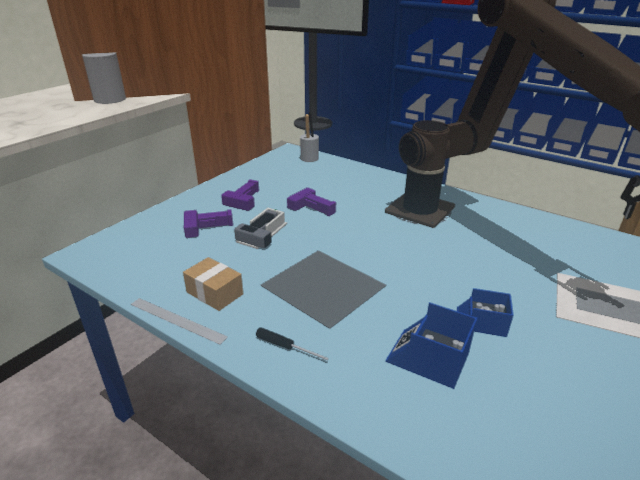

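Four candidates for the scanner in the top view: purple at (520,217), (527,325), (430,370), and grey/black at (432,255) in the white cradle. Only the last is grey/black and sits in the cradle, with its window to the left (404,238) and handle downwards. The label is at (175,177) on the larger bin at (145,175). I'll confirm both in one enlarged crop.

```bash
python3 - <<'E'
import cv2,numpy as np
im=cv2.imread("pics/top0.png")
a=cv2.resize(im[210:310,390:470],None,fx=5,fy=5,interpolation=cv2.INTER_CUBIC)
b=cv2.resize(im[130:230,95:175+20],None,fx=4,fy=4,interpolation=cv2.INTER_CUBIC)
c=np.zeros((500,800,3),np.uint8);c[:500,:400]=a;c[:400,400:800]=b
cv2.imwrite("pics/crop1.png",c)
E
```

```text
(no output)
```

View pics/crop1.png

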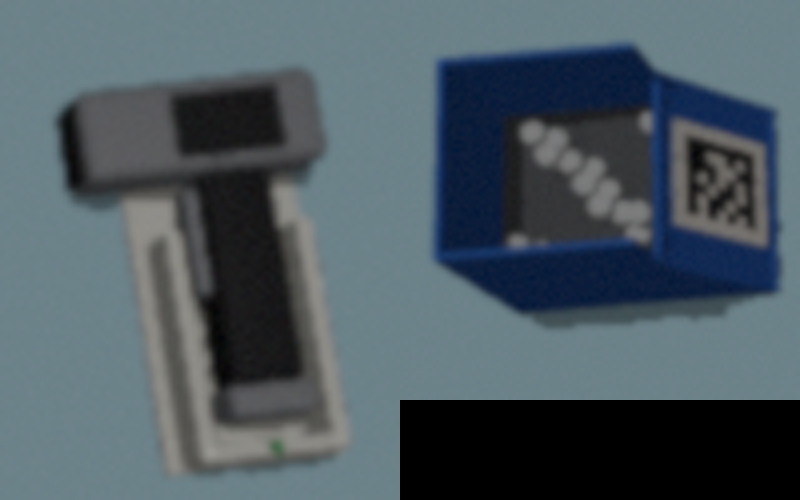

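The crop shows the grey/black scanner in the cradle, its black window at crop-left (70,140) and its silver trigger at (195,240). The label is on the sloping front, with corners at about (672,120), (770,143), (768,248) and (672,226).

```bash
cat > h.py <<'E'
from plant import *
import numpy as np, cv2
from scipy.optimize import least_squares
from scipy.spatial.transform import Rotation as Ro
def proj(c,X):
    k=calibration(c);p=(np.atleast_2d(X)@k["R"].T+k["t"])@k["intrinsics"].T
    return p[:,:2]/p[:,2:]
def unproj(c,uv,z):
    k=calibration(c);d=np.c_[np.atleast_2d(uv),np.ones(len(np.atleast_2d(uv)))]@np.linalg.inv(k["intrinsics"]).T@k["R"]
    o=-k["R"].T@k["t"];return o+d*((z-o[2])/d[:,2])[:,None]
E
python3 - <<'E'
from h import *
# label
uv=np.array([(672,120),(770,143),(768,248),(672,226)],float);uv=np.c_[95+(uv[:,0]-400)/4,130+uv[:,1]/4]
h=.033; L=np.array([(h,-h,0),(-h,-h,0),(-h,h,0),(h,h,0)])
def lab(p):
    yaw=p[3]; n=np.array([np.cos(yaw)*np.cos(.611),np.sin(yaw)*np.cos(.611),np.sin(.611)])
    x=np.array([-np.cos(yaw)*np.sin(.611),-np.sin(yaw)*np.sin(.611),np.cos(.611)])
    return np.c_[x,np.cross(n,x),n]
for s in (1,-1):
    f=lambda p:(proj("top",p[:3]+(L*[1,s,1])@lab(p).T)-uv).ravel()
    r=least_squares(f,[.67,.27,.037,-1.6]);print("label",r.x.round(4),"cost",r.cost)
    f2=lambda p:np.r_[f(np.r_[p[:2],.0365,p[2]])]
    r=least_squares(f2,[.67,.27,-1.6]);print("label z fixed",r.x.round(4),r.cost)
uv=np.array([(80,95),(85,188),(322,150),(305,70)],float)/5+[390,210]
S=np.array([(70,-22),(70,22),(-45,22),(-45,-22)])/1000
def sp(p,z=.05):
    c,s=np.cos(p[2]),np.sin(p[2]);return np.c_[p[0]+S@[c,-s],p[1]+S@[s,c],np.full(4,z)]
r=least_squares(lambda p:(proj("top",sp(p))-uv).ravel(),[.48,-.35,1.6]);print("scanner",r.x.round(4),"res",r.fun.round(1))
# cradle base corners
u=np.array([(170,472),(345,455)])/5+[390,210];print("cradle end",unproj("top",u,.03))
m=np.array([(253,165),(357,176),(345,270),(238,254)],float);M=unproj("top",m,.004);print("mat",M.round(3),M.mean(0))
q=get_state();print(Ro.from_quat(q["tcp_rot"]).as_matrix().round(3),q["qpos"].round(3))
# handle
u=np.array([(240,175),(262,380)])/5+[390,210];print("handle",unproj("top",u,.048).round(3))
E
```

```text
label [ 0.648   0.2549  0.0609 -1.4824] cost 1.1401070129341633
label z fixed [ 0.6567  0.2633 -1.486 ] 1.5190959032388016
label [ 0.857   0.461  -0.5297 -4.6912] cost 489.8112457817867
label z fixed [0.6567 0.2652 1.5353] 542.3223157894473
scanner [ 0.516  -0.3488  1.7116] res [-2.7  0.  -0.4  0.1  1.7  1.2  1.4 -1.4]
cradle end [[ 0.35782499 -0.32164326  0.03      ]
 [ 0.36617007 -0.40132193  0.03      ]]
mat [[ 0.699  0.083  0.004]
 [ 0.672 -0.175  0.004]
 [ 0.438 -0.145  0.004]
 [ 0.474  0.11   0.004]] [ 0.57076373 -0.03146919  0.004     ]
[[ 0.    -0.958  0.287]
 [ 0.     0.287  0.958]
 [-1.    -0.     0.   ]] [ 1.13   0.286  1.577 -0.     1.279 -0.15 ]
handle [[ 0.492 -0.355  0.048]
 [ 0.398 -0.36   0.048]]
```

Call:
servo_tool(deltas=[[[0.02,-0.2,0.1,-0.04],[0.04,-0.4,0.2,-0.08],[0.06,-0.6,0.3,-0.12],[0.08,-0.8,0.4,-0.15],[0.1,-1,0.5,-0.18]]], claw=1, force=30)

```text
time: 1.4
eef_pos: [0.2035, 0.5458, 0.2818]
tcp_rot: [-0.338, 0.621, 0.338, 0.621]
contact_force: [0.5, -0.7, -0.0]
opening: 0.996
```

Call:
servo_tool(deltas=[[[0.02,-0.2,0,-0.04],[0.04,-0.4,0,-0.08],[0.06,-0.6,0,-0.12],[0.08,-0.8,0,-0.15],[0.1,-1,0,-0.18]]])

```text
time: 1.9
eef_pos: [0.2135, 0.4458, 0.2815]
tcp_rot: [-0.247, 0.663, 0.247, 0.663]
contact_force: [1.0, -0.5, -1.0]
opening: 1.002
```

Call:
servo_tool(deltas=[[[0.02,-0.2,0,-0.04],[0.04,-0.4,0,-0.08],[0.06,-0.6,0,-0.12],[0.08,-0.8,0,-0.15],[0.1,-1,0,-0.18]]])

```text
time: 2.4
eef_pos: [0.2235, 0.3459, 0.2815]
tcp_rot: [-0.151, 0.691, 0.151, 0.691]
contact_force: [0.9, -0.0, 0.0]
opening: 1.005
```

Call:
servo_tool(deltas=[[[0.02,-0.2,0,-0.04],[0.04,-0.4,0,-0.08],[0.06,-0.6,0,-0.12],[0.08,-0.8,0,-0.15],[0.1,-1,0,-0.18]]])

```text
time: 2.9
eef_pos: [0.2334, 0.2459, 0.2815]
tcp_rot: [-0.052, 0.705, 0.052, 0.705]
contact_force: [-0.1, 0.8, -0.3]
opening: 1.0
```

Call:
servo_tool(deltas=[[[0,-0.2,0,0],[0,-0.4,0,0],[0,-0.6,0,0],[0,-0.8,0,0],[0,-1,0,0]]])

```text
time: 3.4
eef_pos: [0.2333, 0.146, 0.2815]
tcp_rot: [-0.053, 0.705, 0.053, 0.705]
contact_force: [0.7, 1.2, 0.0]
opening: 0.997
```

Call:
servo_tool(deltas=[[[0,-0.2,0,0],[0,-0.4,0,0],[0,-0.6,0,0],[0,-0.8,0,0],[0,-1,0,0]]])

```text
time: 3.9
eef_pos: [0.2422, 0.0477, 0.2815]
tcp_rot: [-0.053, 0.707, 0.052, 0.703]
contact_force: [0.3, 0.7, 0.0]
opening: 1.0
```

```bash
python3 - <<'E'
from h import *
s=get_state();print(s["qpos"].round(3),s["eef_pos"].round(3));print(Ro.from_quat(s["tcp_rot"]).as_matrix().round(3))
E
```

```text
[-2.240e-01 -8.960e-01  2.407e+00 -2.000e-03  1.636e+00 -3.730e-01] [0.242 0.048 0.281]
[[-0.005 -0.149  0.989]
 [-0.001  0.989  0.149]
 [-1.    -0.    -0.005]]
```

Call:
servo_tool(deltas=[[[-0.2,0,0,0],[-0.4,0,0,0],[-0.6,0,0,0],[-0.8,0,0,0],[-1,0,0,0]]])

```text
time: 4.4
eef_pos: [0.2279, 0.0717, 0.2835]
tcp_rot: [-0.056, 0.718, 0.051, 0.692]
contact_force: [-0.1, -0.1, -0.4]
opening: 1.002
```

```bash
python3 - <<'E'
from h import *
s=get_state();print(s["qpos"].round(3),s["eef_pos"].round(3));print(Ro.from_quat(s["tcp_rot"]).as_matrix().round(3))
E
```

```text
[-0.114 -0.895  2.403 -0.015  1.668 -0.267] [0.228 0.072 0.284]
[[-0.036 -0.151  0.988]
 [-0.011  0.989  0.151]
 [-0.999 -0.005 -0.037]]
```

Call:
servo_tool(deltas=[[[0.2,0,0,0],[0.4,0,0,0],[0.6,0,0,0],[0.8,0,0,0],[1,0,0,0]]])

```text
time: 4.9
eef_pos: [0.3289, 0.0717, 0.2834]
tcp_rot: [-0.056, 0.718, 0.051, 0.692]
contact_force: [-0.2, -0.2, 1.5]
opening: 0.999
```

Call:
servo_tool(deltas=[[[0.2,-0.2,0,0],[0.4,-0.4,0,0],[0.6,-0.6,0,0],[0.8,-0.8,0,0],[1,-1,0,0]]])

```text
time: 5.4
eef_pos: [0.4292, -0.029, 0.2833]
tcp_rot: [-0.056, 0.718, 0.051, 0.692]
contact_force: [1.2, 0.8, 0.5]
opening: 1.002
```

```bash
python3 - <<'E'
from h import *
s=get_state();print(s["qpos"].round(3),s["eef_pos"].round(3));print(Ro.from_quat(s["tcp_rot"]).as_matrix().round(3))
E
```

```text
[-0.292 -0.298  2.065 -0.021  1.408 -0.439] [ 0.429 -0.029  0.283]
[[-0.037 -0.15   0.988]
 [-0.011  0.989  0.15 ]
 [-0.999 -0.005 -0.038]]
```

The tilt persists when the commanded pose is pushed out of reach, so I can build up the downward tilt needed for the label. First I'll move over the scanner for the pick.

Call:
servo_tool(deltas=[[[0.1,-0.2,0,0],[0.16,-0.4,0,0],[0.22,-0.6,0,0],[0.26,-0.8,0,0],[0.3,-1,0,0]]])

```text
time: 5.9
eef_pos: [0.4589, -0.1289, 0.2832]
tcp_rot: [-0.056, 0.718, 0.051, 0.692]
contact_force: [-0.3, -0.3, -0.3]
opening: 1.002
```

Call:
servo_tool(deltas=[[[0.1,-0.2,0,0],[0.2,-0.4,0,0],[0.3,-0.6,0,0],[0.4,-0.8,0,0],[0.4,-1,0,0]]])

```text
time: 6.4
eef_pos: [0.4998, -0.2288, 0.283]
tcp_rot: [-0.056, 0.718, 0.051, 0.692]
contact_force: [-0.0, -0.4, 0.4]
opening: 1.002
```

Call:
servo_tool(deltas=[[[0,-0.2,0,0],[0,-0.4,0,0],[0,-0.5,0,0],[0,-0.5,0,0],[0,-0.5,0,0]]])

```text
time: 6.9
eef_pos: [0.4982, -0.2791, 0.2833]
tcp_rot: [-0.055, 0.718, 0.05, 0.692]
contact_force: [0.3, 0.2, -0.5]
opening: 1.001
```

```bash
cat >> h.py <<'E'
def wrist_ray(uv,s,cal=None):
    k=calibration("wrist");K=k["intrinsics"];p=(np.atleast_2d(uv)-K[:2,2])/[K[0,0],K[1,1]]
    r=np.linalg.norm(p,axis=1);d=np.c_[p/np.maximum(r,1e-9)[:,None]*np.sin(r)[:,None],np.cos(r)]
    T=k["T_tool_cam"];R=Ro.from_quat(s["tcp_rot"]).as_matrix()
    return s["eef_pos"]+R@T[:3,3],d@T[:3,:3].T@R.T
def wproj(X,s):
    k=calibration("wrist");K=k["intrinsics"];T=k["T_tool_cam"];R=Ro.from_quat(s["tcp_rot"]).as_matrix()
    c=((np.atleast_2d(X)-s["eef_pos"])@R-T[:3,3])@T[:3,:3]
    n=np.linalg.norm(c[:,:2],axis=1);a=np.arctan2(n,c[:,2])
    return c[:,:2]/n[:,None]*a[:,None]*K[0,0]+K[:2,2]
def wat(uv,s,z):
    o,d=wrist_ray(uv,s);return o+d*((z-o[2])/d[:,2])[:,None]
E
python3 - <<'E'
from h import *
s=get_state();im=read_camera("wrist");cv2.imwrite("pics/w1.png",im)
print(s["time"],s["eef_pos"],s["tcp_rot"]);np.save("s1.npy",s,allow_pickle=True)
for q in ["scanner","head_grip","handle_grip","window","cradle"]:
    print(q,[(np.round(d["at"],3).tolist(),round(d["p"],2)) for d in recognise("wrist",q)])
# reproject model outlines (head top z=.05)
E
```

```text
6.9 [ 0.4982025  -0.27910698  0.28332499] [-0.05507761  0.71820464  0.04998427  0.69184545]
scanner [([0.374, -0.545, 0.028], 0.94), ([0.494, -0.347, 0.043], 0.78), ([0.516, -0.512, 0.039], 0.55)]
head_grip [([0.52, -0.509, 0.038], 0.82), ([0.226, -0.338, 0.041], 0.8), ([0.375, -0.541, 0.03], 0.71), ([0.497, -0.345, 0.045], 0.58)]
handle_grip [([0.493, -0.344, 0.05], 0.79), ([0.744, -0.248, 0.067], 0.71), ([0.229, -0.339, 0.041], 0.64), ([0.513, -0.507, 0.04], 0.61), ([0.381, -0.543, 0.029], 0.6), ([0.421, -0.328, 0.038], 0.17)]
window [([0.494, -0.345, 0.052], 0.77), ([0.222, -0.337, 0.043], 0.77), ([0.517, -0.508, 0.039], 0.65), ([0.38, -0.543, 0.028], 0.6)]
cradle [([0.418, -0.33, 0.035], 0.81)]
```

View pics/w1.png

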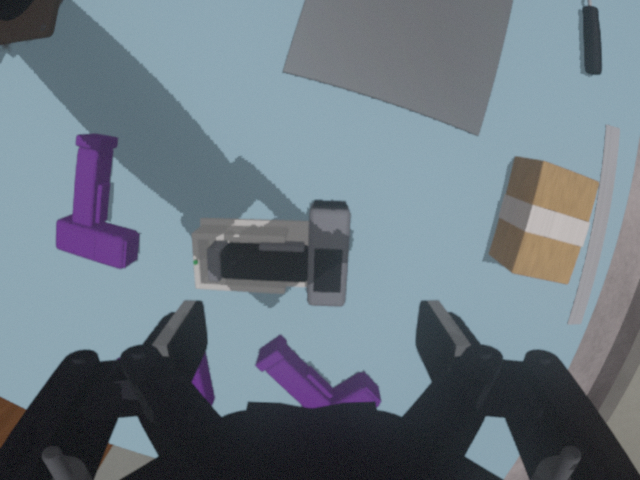

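The wrist view shows the scanner's head at (328,255) with its window end up at (328,203), and its handle to the left in the cradle. The purple ones stay out of the way.

```bash
python3 - <<'E'
from h import *
s=np.load("s1.npy",allow_pickle=True).item()
uv=np.array([(312,209),(348,210),(346,303),(309,304)],float)
S=np.array([(70,22),(70,-22),(-45,-22),(-45,22)])/1000
def sp(p,z=.05):
    c,q=np.cos(p[2]),np.sin(p[2]);return np.c_[p[0]+S@[c,-q],p[1]+S@[q,c],np.full(4,z)]
r=least_squares(lambda p:(wproj(sp(p),s)-uv).ravel(),[.51,-.35,1.68]);print(r.x.round(4),r.fun.round(1))
print(wat(uv,s,.05).round(3))
# cradle base far-left corners
x,y,t=r.x
print("head_grip",x+.05*np.cos(t),y+.05*np.sin(t))
print("cradle walls top corners", wat([(200,220),(197,288)],s,.046).round(3))
R=Ro.from_quat(s["tcp_rot"]).as_matrix();print("tool",R.round(3))
E
```

```text
[ 0.5192 -0.3472  1.7119] [-3.5 -3.3  3.4 -3.5  1.2  5.  -1.1  3.3]
[[ 0.492 -0.284  0.05 ]
 [ 0.528 -0.279  0.05 ]
 [ 0.545 -0.383  0.05 ]
 [ 0.504 -0.391  0.05 ]]
head_grip 0.5121690150715397 -0.29768456567095164
cradle walls top corners [[ 0.373 -0.315  0.046]
 [ 0.373 -0.396  0.046]]
tool [[-0.037 -0.148  0.988]
 [-0.01   0.989  0.148]
 [-0.999 -0.004 -0.038]]
```

Call:
servo_tool(deltas=[[[0.06,-0.08,-0.2,0],[0.12,-0.16,-0.4,0],[0.12,-0.16,-0.6,0],[0.12,-0.16,-0.8,0],[0.12,-0.16,-1,0]]])

```text
time: 7.7
eef_pos: [0.5104, -0.2951, 0.1827]
tcp_rot: [-0.056, 0.718, 0.05, 0.692]
contact_force: [0.1, -0.5, 0.0]
opening: 0.998
```

Call:
servo_tool(deltas=[[[0,0,-0.2,0],[0,0,-0.4,0],[0,0,-0.6,0],[0,0,-0.8,0],[0,0,-1,0]]])

```text
time: 8.2
eef_pos: [0.5105, -0.2951, 0.0828]
tcp_rot: [-0.056, 0.718, 0.05, 0.692]
contact_force: [0.7, 0.3, 0.3]
opening: 1.001
```

Call:
servo_tool(deltas=[[[0,0,-0.2,0],[0,0,-0.4,0],[0,0,-0.55,0],[0,0,-0.65,0],[0,0,-0.71,0]]])

```text
time: 8.7
eef_pos: [0.5102, -0.2951, 0.0117]
tcp_rot: [-0.055, 0.718, 0.05, 0.692]
contact_force: [-0.7, 0.1, 0.3]
opening: 1.0
```

Call:
servo_tool(deltas=[[[0,0,0,0],[0,0,0,0],[0,0,0,0],[0,0,0,0],[0,0,0,0]]], claw=-1, force=60)

```text
time: 9.2
eef_pos: [0.5112, -0.2962, 0.014]
tcp_rot: [-0.056, 0.717, 0.049, 0.693]
contact_force: [-1.0, 0.6, 5.2]
opening: 0.507
```

Call:
servo_tool(deltas=[[[0,0,0.1,0],[0,0,0.3,0],[0,0,0.5,0],[0,0,0.7,0],[0,0,0.9,0]]])

```text
time: 9.7
eef_pos: [0.5096, -0.2945, 0.1025]
tcp_rot: [-0.055, 0.719, 0.05, 0.691]
contact_force: [-0.0, -0.3, -1.9]
opening: 0.509
```

Call:
servo_tool(deltas=[[[0.06,0.15,0,0],[0.13,0.35,0,0],[0.2,0.55,0,0],[0.28,0.8,0,0],[0.37,1,0,0]]])

```text
time: 10.2
eef_pos: [0.5464, -0.1923, 0.1004]
tcp_rot: [-0.055, 0.719, 0.051, 0.691]
contact_force: [0.3, 0.1, -3.3]
opening: 0.513
```

Call:
servo_tool(deltas=[[[0.07,0.2,0,0],[0.15,0.4,0,0],[0.22,0.6,0,0],[0.3,0.8,0,0],[0.37,1,0,0]]])

```text
time: 10.7
eef_pos: [0.5834, -0.0929, 0.1006]
tcp_rot: [-0.055, 0.719, 0.051, 0.691]
contact_force: [0.4, -0.6, -2.2]
opening: 0.51
```

Call:
servo_tool(deltas=[[[0.07,0.22,0,0],[0.15,0.45,0,0],[0.22,0.7,0,0],[0.3,0.9,0,0],[0.37,1,0,0]]])

```text
time: 11.2
eef_pos: [0.6202, 0.0076, 0.1005]
tcp_rot: [-0.056, 0.719, 0.051, 0.691]
contact_force: [0.0, -0.4, -1.8]
opening: 0.511
```

```bash
python3 - <<'E'
from h import *
s=get_state();print(s["time"],s["eef_pos"],s["opening"],Ro.from_quat(s["tcp_rot"]).as_matrix().round(3))
im=read_camera("top");cv2.imwrite("pics/t2.png",cv2.resize(im[140:320,220:460],None,fx=3.2,fy=3.2,interpolation=cv2.INTER_CUBIC))
E
```

```text
11.2 [0.62019891 0.0075846  0.10054318] 0.5112211825687623 [[-0.039 -0.151  0.988]
 [-0.009  0.989  0.15 ]
 [-0.999 -0.003 -0.04 ]]
```

View pics/t2.png

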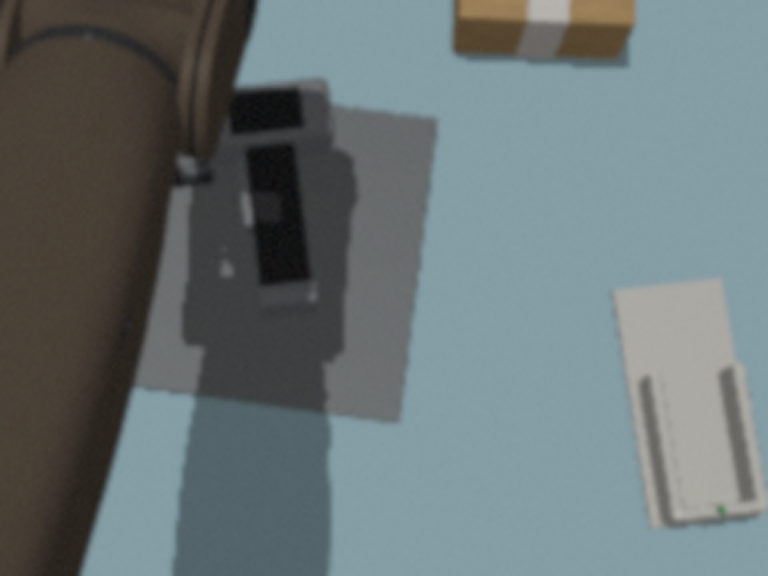

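The scanner is held over the mat, level and centred, with its foot at (285,290). I'll lower it.

Call:
servo_tool(deltas=[[[0,0.02,-0.2,0],[0,0.05,-0.4,0],[0,0.05,-0.55,0],[0,0.05,-0.65,0],[0,0.05,-0.7,0]]])

```text
time: 11.75
eef_pos: [0.6205, 0.0093, 0.0309]
tcp_rot: [-0.055, 0.719, 0.05, 0.691]
contact_force: [0.2, -0.5, -3.0]
opening: 0.511
```

Call:
servo_tool(deltas=[[[0,0,-0.04,0],[0,0,-0.08,0],[0,0,-0.12,0],[0,0,-0.15,0],[0,0,-0.15,0]]])

```text
time: 12.25
eef_pos: [0.6211, 0.0096, 0.0171]
tcp_rot: [-0.055, 0.718, 0.05, 0.692]
contact_force: [0.3, -0.4, -3.1]
opening: 0.508
```

Call:
servo_tool(deltas=[[[0,0,-0.01,0],[0,0,-0.02,0],[0,0,-0.03,0],[0,0,-0.04,0],[0,0,-0.04,0]]])

```text
time: 12.75
eef_pos: [0.6211, 0.0096, 0.0132]
tcp_rot: [-0.055, 0.718, 0.05, 0.692]
contact_force: [0.1, 0.6, -2.8]
opening: 0.512
```

Call:
servo_tool(deltas=[[[0,0,-0.01,0],[0,0,-0.02,0],[0,0,-0.03,0],[0,0,-0.03,0],[0,0,-0.03,0]]])

```text
time: 13.25
eef_pos: [0.6215, 0.0096, 0.0122]
tcp_rot: [-0.055, 0.718, 0.05, 0.692]
contact_force: [-3.8, -0.1, 6.2]
opening: 0.506
```

Call:
servo_tool(deltas=[[[0,0,0,0],[0,0,0,0],[0,0,0,0],[0,0,0,0],[0,0,0,0]]], claw=1)

```text
time: 13.75
eef_pos: [0.6213, 0.0096, 0.0103]
tcp_rot: [-0.055, 0.718, 0.05, 0.692]
contact_force: [-0.6, -0.0, -0.1]
opening: 0.998
```

Call:
servo_tool(deltas=[[[0,0,0.1,0],[0,0,0.3,0],[0,0,0.5,0],[0,0,0.75,0],[0,0,1,0]]])

```text
time: 14.25
eef_pos: [0.6212, 0.0097, 0.1119]
tcp_rot: [-0.055, 0.718, 0.05, 0.692]
contact_force: [0.7, -0.2, -0.4]
opening: 0.998
```

Call:
servo_tool(deltas=[[[-0.1,-0.1,0.1,0.09],[-0.2,-0.2,0.2,0.18],[-0.3,-0.3,0.3,0.28],[-0.4,-0.4,0.4,0.37],[-0.5,-0.5,0.5,0.46]]])

```text
time: 14.75
eef_pos: [0.571, -0.0407, 0.1617]
tcp_rot: [-0.308, 0.651, 0.293, 0.629]
contact_force: [-0.4, 0.2, 0.1]
opening: 1.001
```

Call:
servo_tool(deltas=[[[-0.06,-0.1,0,0.09],[-0.1,-0.2,0,0.18],[-0.2,-0.3,0,0.28],[-0.2,-0.4,0,0.37],[-0.2,-0.4,0,0.46]]])

```text
time: 15.25
eef_pos: [0.5512, -0.0814, 0.1614]
tcp_rot: [0.518, -0.501, -0.496, -0.485]
contact_force: [0.0, 0.0, -0.1]
opening: 0.996
```

```bash
python3 - <<'E'
from h import *
s=get_state();im=read_camera("wrist");cv2.imwrite("pics/w2.png",im);np.save("s2.npy",s,allow_pickle=True)
print(s["time"],s["eef_pos"],s["qpos"].round(3),Ro.from_quat(s["tcp_rot"]).as_matrix().round(3))
E
```

```text
15.25 [ 0.55122795 -0.08141437  0.16138459] [-0.313  0.091  1.937 -0.038  1.096 -1.895] [[ 0.007 -1.    -0.028]
 [-0.038 -0.028  0.999]
 [-0.999 -0.006 -0.038]]
```

View pics/w2.png

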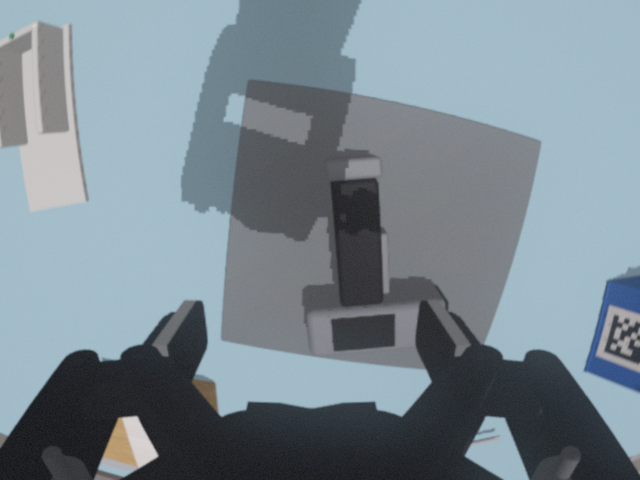

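The scanner lies whole on the mat: foot at (355,165), handle along (357,182)–(362,303), trigger at (386,262), window hidden behind the right finger. Next I'll compute the handle grip.

```bash
python3 - <<'E'
from h import *
s=np.load("s2.npy",allow_pickle=True).item()
h=wat([(332,183),(378,181),(383,301),(341,304)],s,.046);print("handle top corners",h.round(4))
print("foot", wat([(355,158)],s,.04).round(3))
d=h[3]+h[2]-h[0]-h[1];print("yaw scanner",np.arctan2(d[1],d[0])+np.pi/2, "mid",h.mean(0).round(4))
o=np.array([.6284,-.0429]);t=1.705;M=np.array([[np.cos(t),-np.sin(t)],[np.sin(t),np.cos(t)]])
P=np.array([(17,22),(17,120),(-17,120),(-17,22),(0,135),(2,52)])/1000@M.T+o
print(P.round(4)); print(wproj(np.c_[P,np.full(6,.046)],s).round(0))
m=wat([(248,80),(541,141),(222,340),(480,372)],s,.004);print("mat",m.round(3),m.mean(0))
E
```

```text
handle top corners [[ 0.5133 -0.0723  0.046 ]
 [ 0.5104 -0.0404  0.046 ]
 [ 0.6013 -0.0292  0.046 ]
 [ 0.6049 -0.0614  0.046 ]]
foot [[ 0.496 -0.057  0.04 ]]
yaw scanner 1.6915206826716687 mid [ 0.5575 -0.0508  0.046 ]
[[ 0.6043 -0.029 ]
 [ 0.5072 -0.0421]
 [ 0.5118 -0.0758]
 [ 0.6089 -0.0627]
 [ 0.4946 -0.061 ]
 [ 0.5766 -0.0479]]
[[383. 304.]
 [376. 176.]
 [327. 181.]
 [339. 309.]
 [350. 157.]
 [361. 270.]]
mat [[ 0.436 -0.141  0.004]
 [ 0.468  0.114  0.004]
 [ 0.671 -0.17   0.004]
 [ 0.703  0.093  0.004]] [ 0.56935475 -0.02601542  0.004     ]
```

Call:
servo_tool(deltas=[[[0.06,0.08,-0.2,0.02],[0.12,0.16,-0.4,0.04],[0.18,0.24,-0.6,0.06],[0.24,0.34,-0.8,0.06],[0.24,0.34,-1,0.06]]])

```text
time: 15.8
eef_pos: [0.5762, -0.0454, 0.0605]
tcp_rot: [0.54, -0.477, -0.517, -0.463]
contact_force: [-0.8, -0.2, 0.0]
opening: 1.001
```

Call:
servo_tool(deltas=[[[0,0,-0.15,0],[0,0,-0.3,0],[0,0,-0.4,0],[0,0,-0.46,0],[0,0,-0.5,0]]])

```text
time: 16.3
eef_pos: [0.5754, -0.0466, 0.0102]
tcp_rot: [0.539, -0.477, -0.517, -0.462]
contact_force: [-0.0, 0.0, 0.2]
opening: 1.002
```

Call:
servo_tool(deltas=[[[0,0,0,0],[0,0,0,0],[0,0,0,0],[0,0,0,0],[0,0,0,0]]], claw=-1, force=50)

```text
time: 16.8
eef_pos: [0.5766, -0.0472, 0.0123]
tcp_rot: [0.541, -0.477, -0.516, -0.462]
contact_force: [-1.1, -2.8, 5.5]
opening: 0.391
```

Call:
servo_tool(deltas=[[[0,0,0.05,0],[0,0,0.15,0],[0,0,0.3,0],[0,0,0.45,0],[0,0,0.6,0]]])

```text
time: 17.3
eef_pos: [0.5755, -0.0463, 0.0721]
tcp_rot: [0.54, -0.477, -0.517, -0.462]
contact_force: [1.2, 0.4, -2.9]
opening: 0.396
```

Call:
servo_tool(deltas=[[[-0.15,0.15,0.1,-0.05],[-0.35,0.35,0.2,-0.1],[-0.55,0.55,0.3,-0.15],[-0.75,0.75,0.4,-0.2],[-0.95,0.95,0.5,-0.25]]])

```text
time: 17.8
eef_pos: [0.4796, 0.0494, 0.122]
tcp_rot: [-0.435, 0.574, 0.416, 0.555]
contact_force: [-0.4, 0.8, -1.7]
opening: 0.396
```

Call:
servo_tool(deltas=[[[-0.2,0.2,0.1,-0.05],[-0.4,0.4,0.2,-0.1],[-0.6,0.6,0.3,-0.15],[-0.8,0.8,0.4,-0.2],[-1,1,0.5,-0.25]]])

```text
time: 18.3
eef_pos: [0.3794, 0.1494, 0.172]
tcp_rot: [-0.315, 0.647, 0.3, 0.626]
contact_force: [0.5, 0.2, -3.1]
opening: 0.388
```

Call:
servo_tool(deltas=[[[-0.2,0.2,0.1,-0.05],[-0.4,0.4,0.2,-0.1],[-0.6,0.6,0.3,-0.15],[-0.8,0.8,0.3,-0.15],[-1,0.9,0.3,-0.15]]])

```text
time: 18.8
eef_pos: [0.2796, 0.2398, 0.2021]
tcp_rot: [-0.238, 0.679, 0.226, 0.657]
contact_force: [-0.7, -0.6, -2.4]
opening: 0.391
```

Call:
servo_tool(deltas=[[[-0.3,-0.25,0,0],[-0.6,-0.5,0,0],[-1,-0.84,0,0],[-1,-0.84,0,0],[-1,-0.84,0,0]]])

```text
time: 19.3
eef_pos: [0.1944, 0.1666, 0.2173]
tcp_rot: [-0.239, 0.681, 0.224, 0.655]
contact_force: [0.1, -0.2, -2.8]
opening: 0.391
```

```bash
cat > st.py <<'E'
from h import *
s=get_state();R=Ro.from_quat(s["tcp_rot"]).as_matrix()
print(s["time"],s["qpos"].round(3),s["eef_pos"].round(4),s["opening"].round(3));print(R.round(3))
print("jaw yaw",np.arctan2(R[1,2],R[0,2]).round(3),"jaw down deg",-np.degrees(np.arcsin(R[2,2])).round(1),"roll deg",np.degrees(np.arcsin(R[2,1])).round(1))
E
python3 st.py
```

```text
Traceback (most recent call last):
  File "st.py", line 3, in <module>
    print(s["time"],s["qpos"].round(3),s["eef_pos"].round(4),s["opening"].round(3));print(R.round(3))
                                                             ^^^^^^^^^^^^^^^^^^
AttributeError: 'float' object has no attribute 'round'
```

Call:
servo_tool(deltas=[[[-1,-0.85,0,0],[-1,-0.85,0,0],[-1,-0.85,0,0],[-1,-0.85,0,0],[-1,-0.85,0,0]]])

```text
time: 19.8
eef_pos: [0.1719, 0.1497, 0.237]
tcp_rot: [-0.243, 0.694, 0.22, 0.641]
contact_force: [-0.2, 1.0, -2.7]
opening: 0.393
```

```bash
sed -i 's/,s\["opening"\].round(3)//' st.py; python3 st.py
```

```text
19.8 [ 0.3   -0.893  2.485 -0.035  1.624 -0.368] [0.1719 0.1497 0.237 ]
[[-0.06  -0.619  0.783]
 [-0.055  0.785  0.617]
 [-0.997 -0.006 -0.081]]
jaw yaw 0.668 jaw down deg 4.7 roll deg -0.4
```

Call:
servo_tool(deltas=[[[-1,-0.85,-0.6,0],[-1,-0.85,-0.6,0],[-1,-0.85,-0.6,0],[-1,-0.85,-0.6,0],[-1,-0.85,-0.6,0]]])

```text
time: 20.3
eef_pos: [0.165, 0.1471, 0.2386]
tcp_rot: [-0.247, 0.702, 0.216, 0.632]
contact_force: [-0.5, 0.2, -3.4]
opening: 0.389
```

```bash
python3 st.py
```

```text
20.3 [ 0.311 -0.895  2.484 -0.046  1.65  -0.358] [0.165  0.1471 0.2386]
[[-0.079 -0.619  0.781]
 [-0.073  0.785  0.615]
 [-0.994 -0.009 -0.107]]
jaw yaw 0.667 jaw down deg 6.1 roll deg -0.5
```

Call:
servo_tool(deltas=[[[-1,-1,0,0],[-1,-1,0,0],[-1,-1,0,0],[-1,-1,0,0],[-1,-1,0,0]]])

```text
time: 20.8
eef_pos: [0.1671, 0.1325, 0.2397]
tcp_rot: [-0.25, 0.712, 0.212, 0.621]
contact_force: [-0.2, -0.7, -2.1]
opening: 0.393
```

Call:
servo_tool(deltas=[[[-1,-1,0.4,0],[-1,-1,0.4,0],[-1,-1,0.4,0],[-1,-1,0.4,0],[-1,-1,0.4,0]]])

```text
time: 21.3
eef_pos: [0.1741, 0.1095, 0.2409]
tcp_rot: [-0.252, 0.722, 0.208, 0.609]
contact_force: [-0.2, -0.6, -2.6]
opening: 0.394
```

```bash
python3 st.py
```

```text
21.3 [ 0.167 -0.895  2.484 -0.088  1.7   -0.504] [0.1741 0.1095 0.2409]
[[-0.13  -0.619  0.775]
 [-0.111  0.786  0.609]
 [-0.985 -0.007 -0.17 ]]
jaw yaw 0.666 jaw down deg 9.8 roll deg -0.4
```

Call:
servo_tool(deltas=[[[-1,-0.7,0.2,0],[-1,-0.7,0.2,0],[-1,-0.7,0.2,0],[-1,-0.7,0.2,0],[-1,-0.7,0.2,0]]])

```text
time: 21.8
eef_pos: [0.1697, 0.1019, 0.2424]
tcp_rot: [-0.255, 0.732, 0.205, 0.597]
contact_force: [0.8, 0.5, -2.1]
opening: 0.394
```

Call:
servo_tool(deltas=[[[-1,-0.7,0.6,0],[-1,-0.7,0.6,0],[-1,-0.7,0.6,0],[-1,-0.7,0.6,0],[-1,-0.7,0.6,0]]])

```text
time: 22.3
eef_pos: [0.167, 0.0915, 0.2441]
tcp_rot: [-0.257, 0.742, 0.202, 0.585]
contact_force: [0.6, -0.3, -1.9]
opening: 0.391
```

Call:
servo_tool(deltas=[[[-1,-0.8,1,0],[-1,-0.8,1,0],[-1,-0.8,1,0],[-1,-0.8,1,0],[-1,-0.8,1,0]]])

```text
time: 22.8
eef_pos: [0.1716, 0.0681, 0.2458]
tcp_rot: [-0.257, 0.751, 0.2, 0.574]
contact_force: [0.8, 0.4, -2.5]
opening: 0.386
```

```bash
python3 st.py
```

```text
22.8 [ 0.028 -0.895  2.484 -0.154  1.767 -0.651] [0.1716 0.0681 0.2458]
[[-0.208 -0.616  0.759]
 [-0.157  0.787  0.596]
 [-0.965  0.005 -0.261]]
jaw yaw 0.665 jaw down deg 15.1 roll deg 0.3
```

Call:
servo_tool(deltas=[[[-1,-0.3,0,0],[-1,-0.3,0,0],[-1,-0.3,0,0],[-1,-0.3,0,0],[-1,-0.3,0,0]]])

```text
time: 23.3
eef_pos: [0.1528, 0.0872, 0.2479]
tcp_rot: [-0.26, 0.76, 0.198, 0.562]
contact_force: [0.2, 0.1, -2.9]
opening: 0.394
```

Call:
servo_tool(deltas=[[[-1,-0.3,0,0],[-1,-0.3,0,0],[-1,-0.3,0,0],[-1,-0.3,0,0],[-1,-0.3,0,0]]])

```text
time: 23.8
eef_pos: [0.1226, 0.1158, 0.2502]
tcp_rot: [-0.263, 0.768, 0.193, 0.551]
contact_force: [0.4, 0.4, -3.1]
opening: 0.39
```

Call:
servo_tool(deltas=[[[-1,-0.6,0,0],[-1,-0.6,0,0],[-1,-0.6,0,0],[-1,-0.6,0,0],[-1,-0.6,0,0]]])

```text
time: 24.3
eef_pos: [0.0946, 0.1338, 0.2527]
tcp_rot: [-0.268, 0.775, 0.187, 0.54]
contact_force: [0.2, -0.8, -2.8]
opening: 0.393
```

Call:
servo_tool(deltas=[[[-1,-0.6,0,0],[-1,-0.6,0,0],[-1,-0.6,0,0],[-1,-0.6,0,0],[-1,-0.6,0,0]]])

```text
time: 24.8
eef_pos: [0.0447, 0.1595, 0.2551]
tcp_rot: [-0.276, 0.781, 0.18, 0.531]
contact_force: [0.3, -0.2, -1.3]
opening: 0.386
```

```bash
python3 st.py
```

```text
24.8 [ 0.666 -0.895  2.484 -0.013  1.934 -0.006] [0.0447 0.1595 0.2551]
[[-0.285 -0.622  0.729]
 [-0.24   0.783  0.574]
 [-0.928 -0.011 -0.372]]
jaw yaw 0.667 jaw down deg 21.8 roll deg -0.7
```

Call:
servo_tool(deltas=[[[-0.6,-1,0,0],[-0.6,-1,0,0],[-0.6,-1,0,0],[-0.6,-1,0,0],[-0.6,-1,0,0]]])

```text
time: 25.3
eef_pos: [0.0329, 0.1576, 0.2577]
tcp_rot: [-0.283, 0.786, 0.173, 0.522]
contact_force: [0.8, -0.2, -2.2]
opening: 0.392
```

Call:
servo_tool(deltas=[[[-0.6,-1,0,0],[-0.6,-1,0,0],[-0.6,-1,0,0],[-0.6,-1,0,0],[-0.6,-1,0,0]]])

```text
time: 25.8
eef_pos: [0.0136, 0.1584, 0.2604]
tcp_rot: [-0.292, 0.79, 0.165, 0.513]
contact_force: [-0.9, -0.3, -2.1]
opening: 0.389
```

```bash
python3 st.py
```

```text
25.8 [ 0.783 -0.895  2.484  0.008  1.987  0.11 ] [0.0136 0.1584 0.2604]
[[-0.303 -0.631  0.714]
 [-0.292  0.775  0.561]
 [-0.907 -0.039 -0.419]]
jaw yaw 0.666 jaw down deg 24.8 roll deg -2.2
```

```bash
cat > aim.py <<'E'
from h import *
import sys
s=get_state();R=Ro.from_quat(s["tcp_rot"]).as_matrix()
Lb=np.array([.657,.265,.037]);yl=1.656
yaw=np.arctan2(R[1,2],R[0,2]);sp=yl-yaw
R2=Ro.from_euler("z",sp).as_matrix()@R
off=lambda R:R@np.array([-.014,-.051,.170])
n=np.array([-np.cos(yl)*np.cos(.611),-np.sin(yl)*np.cos(.611),np.sin(.611)])
print("angle err deg",np.degrees(np.arccos(-n@R2[:,2])),"spin units",sp/(np.pi/2))
T=Lb-off(R2);print("TCP target",T.round(4),"delta units",((T-s["eef_pos"])/.1).round(3))
print("aim now vs label",(s["eef_pos"]+off(R)-Lb).round(4),"window",(T+R2@np.array([-.014,-.051,.07])).round(3))
for n_,p in dict(head_back=(-.014,-.073,-.045),foot=(-.014,.084,0),low=(.008,-.07,.07),body=(-.073,0,.05)).items(): print(n_,(T+R2@np.array(p)).round(3))
E
python3 aim.py
```

```text
angle err deg 10.228902354098388 spin units 0.6304453736745166
TCP target [0.6205 0.1002 0.0936] delta units [ 6.069 -0.582 -1.668]
aim now vs label [-0.4855 -0.0467  0.1668] window [0.665 0.175 0.079]
head_back [0.695 0.073 0.128]
foot [0.536 0.097 0.103]
low [0.685 0.167 0.06 ]
body [0.611 0.176 0.139]
```

Call:
servo_tool(deltas=[[[0.15,0.05,0,0],[0.35,0.1,0,0],[0.55,0.1,0,0],[0.8,0.1,0,0],[1,0.1,0,0]]])

```text
time: 26.3
eef_pos: [0.1149, 0.1684, 0.2604]
tcp_rot: [-0.292, 0.79, 0.165, 0.513]
contact_force: [1.0, 0.4, -1.8]
opening: 0.394
```

Call:
servo_tool(deltas=[[[0.2,0,0,0.03],[0.4,0,0,0.06],[0.6,0,0,0.09],[0.8,0,0,0.12],[1,0,0,0.15]]])

```text
time: 26.8
eef_pos: [0.2146, 0.1685, 0.2602]
tcp_rot: [-0.383, 0.75, 0.225, 0.49]
contact_force: [0.0, -0.1, -1.9]
opening: 0.394
```

Call:
servo_tool(deltas=[[[0.2,-0.05,0,0.03],[0.4,-0.1,0,0.06],[0.6,-0.15,0,0.09],[0.8,-0.2,0,0.12],[1,-0.25,0,0.15]]])

```text
time: 27.3
eef_pos: [0.3145, 0.1433, 0.2601]
tcp_rot: [-0.469, 0.7, 0.281, 0.46]
contact_force: [-0.0, 1.2, -2.9]
opening: 0.39
```

Call:
servo_tool(deltas=[[[0.2,-0.05,-0.05,0.03],[0.4,-0.1,-0.1,0.06],[0.6,-0.15,-0.15,0.09],[0.8,-0.2,-0.2,0.12],[1,-0.25,-0.3,0.15]]])

```text
time: 27.8
eef_pos: [0.4149, 0.1185, 0.2304]
tcp_rot: [-0.548, 0.64, 0.333, 0.424]
contact_force: [0.3, -0.0, -1.9]
opening: 0.391
```

Call:
servo_tool(deltas=[[[0.2,-0.04,-0.1,0.03],[0.4,-0.08,-0.2,0.06],[0.6,-0.12,-0.3,0.09],[0.8,-0.16,-0.4,0.12],[1,-0.2,-0.5,0.15]]])

```text
time: 28.3
eef_pos: [0.5144, 0.0984, 0.1793]
tcp_rot: [0.619, -0.572, -0.381, -0.382]
contact_force: [-0.1, -1.2, -2.3]
opening: 0.384
```

```bash
python3 st.py; python3 aim.py
```

```text
28.3 [ 0.196  0.064  1.975 -0.472  1.174 -1.221] [0.5144 0.0984 0.1793]
[[ 0.057 -0.998 -0.035]
 [-0.417 -0.056  0.907]
 [-0.907 -0.037 -0.419]]
jaw yaw 1.609 jaw down deg 24.8 roll deg -2.1
angle err deg 10.250837836206749 spin units 0.029651547782388796
TCP target [0.6205 0.1002 0.0936] delta units [ 1.061  0.018 -0.857]
aim now vs label [-0.0985 -0.0037  0.0857] window [0.665 0.175 0.079]
head_back [0.695 0.073 0.128]
foot [0.536 0.097 0.103]
low [0.685 0.167 0.06 ]
body [0.611 0.176 0.139]
```

Call:
servo_tool(deltas=[[[0.25,0,-0.2,0.01],[0.5,0,-0.4,0.02],[0.75,0,-0.6,0.03],[0.95,0.02,-0.75,0.03],[1,0.02,-0.86,0.03]]])

```text
time: 28.8
eef_pos: [0.6148, 0.1003, 0.0924]
tcp_rot: [0.631, -0.557, -0.389, -0.373]
contact_force: [0.1, 0.0, -3.0]
opening: 0.387
```

```bash
python3 aim.py; python3 - <<'E'
from h import *
s=get_state();im=read_camera("wrist");cv2.imwrite("pics/w3.png",im);np.save("s3.npy",s,allow_pickle=True)
print("label",recognise("wrist","label"))
im=read_camera("top");cv2.imwrite("pics/t3.png",im)
print("label",recognise("top","label"))
c=np.zeros((480,800,3),np.uint8);c[:,:440]=cv2.imread("pics/w3.png")[:,200:]
c[:360,440:]=cv2.resize(im[130:250,85:205],(360,360),interpolation=cv2.INTER_CUBIC);cv2.imwrite("pics/c3.png",c)
E
```

```text
angle err deg 10.241212432634 spin units 0.001048630538769059
TCP target [0.6205 0.1002 0.0936] delta units [ 0.057 -0.001  0.012]
aim now vs label [-0.0054  0.     -0.0012] window [0.665 0.175 0.079]
head_back [0.695 0.073 0.128]
foot [0.536 0.097 0.103]
low [0.685 0.167 0.06 ]
body [0.611 0.176 0.139]
label [{'at': [0.6594, 0.2669, 0.0361], 'p': 0.59}]
label []
```

View pics/c3.png

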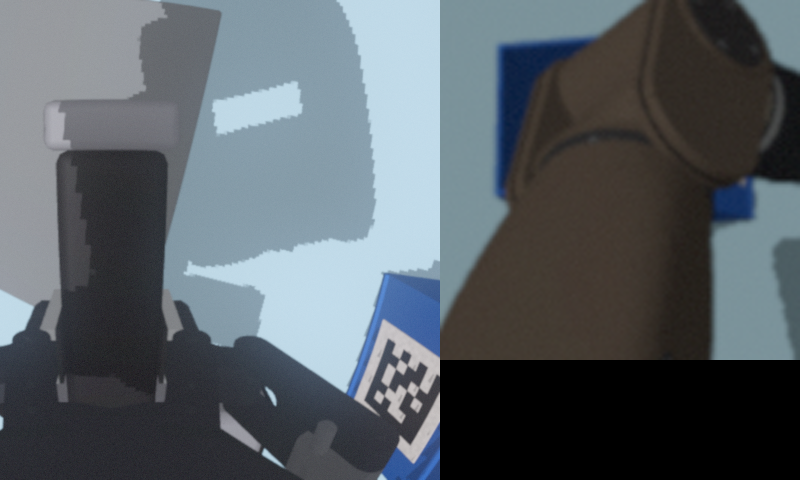

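The wrist view shows the handle squarely in the fingers, with the trigger face under the pad. The label sits at crop (405,390), and the recogniser puts it at (0.659, 0.267, 0.036), within a few mm of my aim. I'll nudge 7 mm and hold.

Call:
servo_tool(deltas=[[[0.03,0.01,0,0],[0.05,0.02,0.01,0],[0.07,0.02,0.01,0],[0.07,0.02,0.01,0],[0.07,0.02,0.01,0]]])

```text
time: 29.5
eef_pos: [0.6209, 0.1024, 0.0957]
tcp_rot: [0.632, -0.557, -0.389, -0.373]
contact_force: [-0.4, 0.0, -2.6]
opening: 0.395
```

Call:
servo_tool(deltas=[[[0,0,0,0],[0,0,0,0],[0,0,0,0],[0,0,0,0],[0,0,0,0]]])

```text
time: 30.0
eef_pos: [0.6208, 0.1023, 0.0954]
tcp_rot: [0.632, -0.557, -0.389, -0.373]
contact_force: [-0.3, 0.1, -2.9]
opening: 0.389
```

Call:
servo_tool(deltas=[[[0,0,0,0],[0,0,0,0],[0,0,0,0],[0,0,0,0],[0,0,0,0]]])

```text
time: 30.5
eef_pos: [0.6209, 0.1024, 0.0954]
tcp_rot: [0.632, -0.557, -0.389, -0.373]
contact_force: [0.6, 0.2, -3.2]
opening: 0.389
```

Call:
servo_tool(deltas=[[[0,0,0,0],[0,0,0,0],[0,0,0,0],[0,0,0,0],[0,0,0,0]]])

```text
time: 31.0
eef_pos: [0.6208, 0.1024, 0.0954]
tcp_rot: [0.632, -0.557, -0.389, -0.373]
contact_force: [-0.4, 0.2, -2.0]
opening: 0.385
```

Call:
servo_tool(deltas=[[[0,0,0,0],[0,0,0,0],[0,0,0,0],[0,0,0,0],[0,0,0,0]]])

```text
time: 31.5
eef_pos: [0.6209, 0.1023, 0.0954]
tcp_rot: [0.632, -0.557, -0.389, -0.373]
contact_force: [-0.4, 0.3, -2.0]
opening: 0.394
```

```bash
python3 aim.py; python3 - <<'E'
from h import *
im=read_camera("scene");cv2.imwrite("pics/sc3.png",cv2.resize(im[180:400,260:520],None,fx=3,fy=2.7,interpolation=cv2.INTER_CUBIC))
E
```

```text
angle err deg 10.221059985138815 spin units 0.0008547313852542245
TCP target [0.6205 0.1002 0.0936] delta units [-0.003 -0.022 -0.018]
aim now vs label [0.0005 0.0021 0.0018] window [0.665 0.175 0.079]
head_back [0.695 0.073 0.128]
foot [0.536 0.097 0.103]
low [0.685 0.167 0.06 ]
body [0.611 0.176 0.139]
```

View pics/sc3.png

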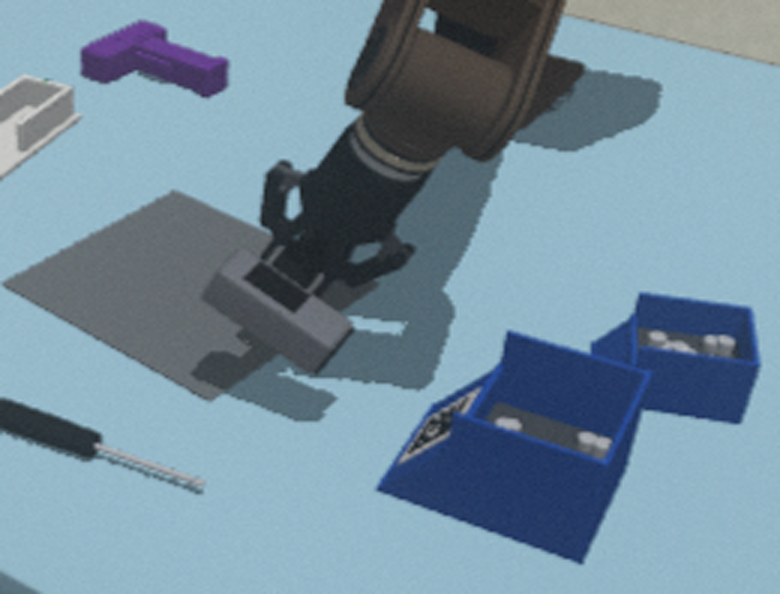

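The scene view shows the scanner pitched down at the label; it was held there for 2.5 s, 10° off square. Next I'll carry it to the outer reach limit, push there to level the tool, then lay it down.

Call:
servo_tool(deltas=[[[0.03,-0.1,0.15,0],[0.1,-0.2,0.35,-0.05],[0.15,-0.3,0.55,-0.1],[0.2,-0.3,0.8,-0.15],[0.3,-0.3,1,-0.2]]])

```text
time: 32.05
eef_pos: [0.6514, 0.0714, 0.1985]
tcp_rot: [-0.536, 0.649, 0.324, 0.431]
contact_force: [1.1, -0.3, -2.6]
opening: 0.392
```

Call:
servo_tool(deltas=[[[0.15,0,0.2,-0.08],[0.3,0,0.4,-0.16],[0.5,0,0.6,-0.24],[0.7,0,0.8,-0.32],[0.8,0,1,-0.4]]])

```text
time: 32.55
eef_pos: [0.7321, 0.0714, 0.2972]
tcp_rot: [-0.309, 0.783, 0.175, 0.51]
contact_force: [0.2, -0.3, -3.1]
opening: 0.393
```

Call:
servo_tool(deltas=[[[0.2,0,0,-0.08],[0.4,0,0,-0.16],[0.6,0,0,-0.24],[0.8,0,0,-0.32],[1,0,0,-0.4]]])

```text
time: 33.05
eef_pos: [0.8317, 0.0713, 0.2965]
tcp_rot: [-0.051, 0.84, 0.01, 0.539]
contact_force: [1.4, 0.5, -3.4]
opening: 0.391
```

Call:
servo_tool(deltas=[[[0.5,0,0,0],[1,0,0,0],[1,0,0,0],[1,0,0,0],[1,0,0,0]]])

```text
time: 33.55
eef_pos: [0.8757, 0.0673, 0.2837]
tcp_rot: [-0.053, 0.833, 0.011, 0.551]
contact_force: [0.6, -0.0, -1.7]
opening: 0.391
```

```bash
python3 st.py
```

```text
33.55 [-0.015  1.158  0.21  -0.1    2.168 -0.148] [0.8757 0.0673 0.2837]
[[-0.387 -0.102  0.916]
 [-0.076  0.994  0.078]
 [-0.919 -0.04  -0.392]]
jaw yaw 0.085 jaw down deg 23.1 roll deg -2.3
```

Call:
servo_tool(deltas=[[[1,0,0.1,0],[1,0,0.1,0],[1,0,0.1,0],[1,0,0.1,0],[1,0,0.1,0]]])

```text
time: 34.05
eef_pos: [0.8857, 0.0602, 0.2664]
tcp_rot: [-0.054, 0.826, 0.012, 0.56]
contact_force: [-0.4, 1.0, -2.1]
opening: 0.391
```

Call:
servo_tool(deltas=[[[1,0,0.5,0],[1,0,0.5,0],[1,0,0.5,0],[1,0,0.5,0],[1,0,0.5,0]]])

```text
time: 34.55
eef_pos: [0.8861, 0.0531, 0.2869]
tcp_rot: [-0.054, 0.819, 0.012, 0.571]
contact_force: [-0.3, 0.0, -3.3]
opening: 0.393
```

Call:
servo_tool(deltas=[[[1,0,-0.4,0],[1,0,-0.4,0],[1,0,-0.4,0],[1,0,-0.4,0],[1,0,-0.4,0]]])

```text
time: 35.05
eef_pos: [0.9071, 0.0479, 0.2284]
tcp_rot: [-0.054, 0.811, 0.013, 0.582]
contact_force: [0.2, 0.8, -2.5]
opening: 0.391
```

```bash
python3 st.py
```

```text
35.05 [-0.035  1.208  0.21  -0.095  2.042 -0.161] [0.9071 0.0479 0.2284]
[[-0.317 -0.103  0.943]
 [-0.074  0.994  0.084]
 [-0.946 -0.043 -0.322]]
jaw yaw 0.089 jaw down deg 18.8 roll deg -2.4
```

Call:
servo_tool(deltas=[[[1,0.1,0.4,0],[1,0.1,0.4,0],[1,0.1,0.4,0],[1,0.1,0.4,0],[1,0.1,0.4,0]]])

```text
time: 35.55
eef_pos: [0.9096, 0.051, 0.2446]
tcp_rot: [-0.055, 0.803, 0.013, 0.594]
contact_force: [-0.1, -0.3, -3.1]
opening: 0.392
```

Call:
servo_tool(deltas=[[[1,0.1,0.1,0],[1,0.1,0.1,0],[1,0.1,0.1,0],[1,0.1,0.1,0],[1,0.1,0.1,0]]])

```text
time: 36.05
eef_pos: [0.9184, 0.0542, 0.2313]
tcp_rot: [-0.055, 0.795, 0.013, 0.604]
contact_force: [0.3, -0.2, -3.8]
opening: 0.39
```

Call:
servo_tool(deltas=[[[1,0.1,0.1,0],[1,0.1,0.1,0],[1,0.1,0.1,0],[1,0.1,0.1,0],[1,0.1,0.1,0]]])

```text
time: 36.55
eef_pos: [0.9271, 0.0572, 0.2207]
tcp_rot: [-0.055, 0.786, 0.014, 0.616]
contact_force: [1.2, 0.3, -2.7]
opening: 0.386
```

Call:
servo_tool(deltas=[[[1,0.1,0.1,0],[1,0.1,0.1,0],[1,0.1,0.1,0],[1,0.1,0.1,0],[1,0.1,0.1,0]]])

```text
time: 37.05
eef_pos: [0.9359, 0.06, 0.2107]
tcp_rot: [-0.056, 0.777, 0.014, 0.627]
contact_force: [0.1, -0.1, -3.0]
opening: 0.392
```

Call:
servo_tool(deltas=[[[1,0.1,0.1,0],[1,0.1,0.1,0],[1,0.1,0.1,0],[1,0.1,0.1,0],[1,0.1,0.1,0]]])

```text
time: 37.55
eef_pos: [0.9447, 0.0627, 0.2015]
tcp_rot: [-0.056, 0.767, 0.015, 0.639]
contact_force: [-0.2, 0.2, -2.8]
opening: 0.389
```

```bash
python3 st.py
```

```text
37.55 [-0.022  1.226  0.211 -0.074  1.881 -0.139] [0.9447 0.0627 0.2015]
[[-0.177 -0.105  0.979]
 [-0.067  0.993  0.094]
 [-0.982 -0.049 -0.183]]
jaw yaw 0.096 jaw down deg 10.6 roll deg -2.8
```

Call:
servo_tool(deltas=[[[1,0.1,0.3,0],[1,0.1,0.3,0],[1,0.1,0.3,0],[1,0.1,0.3,0],[1,0.1,0.3,0]]])

```text
time: 38.05
eef_pos: [0.9499, 0.0648, 0.2107]
tcp_rot: [-0.056, 0.757, 0.015, 0.651]
contact_force: [-0.0, -0.6, -2.6]
opening: 0.388
```

Call:
servo_tool(deltas=[[[1,0.1,0.2,0],[1,0.1,0.2,0],[1,0.1,0.2,0],[1,0.1,0.2,0],[1,0.1,0.2,0]]])

```text
time: 38.55
eef_pos: [0.9572, 0.0669, 0.2095]
tcp_rot: [-0.056, 0.747, 0.016, 0.662]
contact_force: [0.6, -0.1, -2.0]
opening: 0.393
```

Call:
servo_tool(deltas=[[[1,0.1,0.2,0],[1,0.1,0.2,0],[1,0.1,0.2,0],[1,0.1,0.2,0],[1,0.1,0.2,0]]])

```text
time: 39.05
eef_pos: [0.9647, 0.069, 0.209]
tcp_rot: [-0.056, 0.737, 0.016, 0.673]
contact_force: [-0.8, -0.0, -2.2]
opening: 0.389
```

Call:
servo_tool(deltas=[[[1,0.1,0.2,0],[1,0.1,0.2,0],[1,0.1,0.2,0],[1,0.1,0.2,0],[1,0.1,0.2,0]]])

```text
time: 39.55
eef_pos: [0.9723, 0.0709, 0.2084]
tcp_rot: [-0.056, 0.726, 0.017, 0.685]
contact_force: [0.2, 0.3, -1.8]
opening: 0.392
```

Call:
servo_tool(deltas=[[[1,0.1,0.2,0],[1,0.1,0.2,0],[1,0.1,0.2,0],[1,0.1,0.2,0],[1,0.1,0.2,0]]])

```text
time: 40.05
eef_pos: [0.98, 0.0728, 0.2079]
tcp_rot: [-0.057, 0.715, 0.017, 0.696]
contact_force: [0.1, -1.1, -3.1]
opening: 0.387
```

```bash
python3 st.py
```

```text
40.05 [-0.014  1.215  0.211 -0.058  1.739 -0.128] [0.98   0.0728 0.2079]
[[-0.024 -0.105  0.994]
 [-0.057  0.993  0.104]
 [-0.998 -0.054 -0.03 ]]
jaw yaw 0.104 jaw down deg 1.7 roll deg -3.1
```

Call:
servo_tool(deltas=[[[-0.15,0,0,0],[-0.35,-0.1,0,0],[-0.55,-0.15,0,0],[-0.8,-0.2,0,0],[-1,-0.25,0,0]]])

```text
time: 40.55
eef_pos: [0.8787, 0.0475, 0.2087]
tcp_rot: [-0.056, 0.715, 0.017, 0.696]
contact_force: [-0.8, -0.7, -2.2]
opening: 0.393
```

Call:
servo_tool(deltas=[[[-0.2,-0.05,0,0],[-0.4,-0.1,0,0],[-0.6,-0.15,0,0],[-0.8,-0.2,0,0],[-1,-0.25,0,0]]])

```text
time: 41.05
eef_pos: [0.7792, 0.0225, 0.2086]
tcp_rot: [-0.057, 0.715, 0.017, 0.696]
contact_force: [0.6, 0.1, -2.6]
opening: 0.387
```

Call:
servo_tool(deltas=[[[-0.2,-0.05,0,0],[-0.4,-0.1,0,0],[-0.6,-0.15,0,0],[-0.8,-0.2,0,0],[-1,-0.25,0,0]]])

```text
time: 41.55
eef_pos: [0.6793, -0.0025, 0.2088]
tcp_rot: [-0.057, 0.715, 0.017, 0.697]
contact_force: [-0.6, 0.0, -2.6]
opening: 0.388
```

Call:
servo_tool(deltas=[[[-0.2,-0.05,-0.1,0],[-0.4,-0.1,-0.2,0],[-0.6,-0.15,-0.3,0],[-0.8,-0.2,-0.4,0],[-1,-0.25,-0.5,0]]])

```text
time: 42.05
eef_pos: [0.5794, -0.0275, 0.1585]
tcp_rot: [-0.057, 0.715, 0.017, 0.697]
contact_force: [0.6, -0.4, -2.9]
opening: 0.384
```

Call:
servo_tool(deltas=[[[-0.1,-0.05,-0.2,0],[-0.2,-0.09,-0.4,0],[-0.22,-0.09,-0.6,0],[-0.22,-0.09,-0.8,0],[-0.22,-0.09,-0.95,0]]])

```text
time: 42.55
eef_pos: [0.5578, -0.0363, 0.0625]
tcp_rot: [-0.056, 0.715, 0.017, 0.696]
contact_force: [0.2, 0.0, -2.6]
opening: 0.39
```

Call:
servo_tool(deltas=[[[0,0,-0.1,0],[0,0,-0.2,0],[0,0,-0.28,0],[0,0,-0.34,0],[0,0,-0.38,0]]])

```text
time: 43.05
eef_pos: [0.5582, -0.0362, 0.0247]
tcp_rot: [-0.057, 0.715, 0.017, 0.696]
contact_force: [-0.5, -0.3, -2.8]
opening: 0.389
```

Call:
servo_tool(deltas=[[[0,0,-0.02,0],[0,0,-0.04,0],[0,0,-0.06,0],[0,0,-0.07,0],[0,0,-0.08,0]]])

```text
time: 43.55
eef_pos: [0.5582, -0.0363, 0.0171]
tcp_rot: [-0.057, 0.715, 0.017, 0.696]
contact_force: [0.0, 0.5, -1.6]
opening: 0.392
```

Call:
servo_tool(deltas=[[[0,0,-0.01,0],[0,0,-0.01,0],[0,0,-0.02,0],[0,0,-0.02,0],[0,0,-0.02,0]]])

```text
time: 44.05
eef_pos: [0.5583, -0.0365, 0.0158]
tcp_rot: [-0.057, 0.715, 0.017, 0.696]
contact_force: [-1.9, -1.5, 4.1]
opening: 0.391
```

Call:
servo_tool(deltas=[[[0,0,-0.01,0],[0,0,-0.01,0],[0,0,-0.02,0],[0,0,-0.02,0],[0,0,-0.02,0]]])

```text
time: 44.55
eef_pos: [0.5589, -0.037, 0.0142]
tcp_rot: [-0.057, 0.715, 0.017, 0.697]
contact_force: [-2.5, -3.4, 5.6]
opening: 0.391
```

Call:
servo_tool(deltas=[[[0,0,0,0],[0,0,0,0],[0,0,0,0],[0,0,0,0],[0,0,0,0]]], claw=0.9)

```text
time: 45.05
eef_pos: [0.558, -0.0361, 0.0129]
tcp_rot: [-0.057, 0.715, 0.017, 0.696]
contact_force: [-0.4, -1.0, -0.0]
opening: 0.949
```

Call:
servo_tool(deltas=[[[0,0,0.1,0],[0,0,0.3,0],[0,0,0.5,0],[0,0,0.75,0],[0,0,1,0]]])

```text
time: 45.55
eef_pos: [0.558, -0.0362, 0.1145]
tcp_rot: [-0.057, 0.715, 0.017, 0.696]
contact_force: [1.3, -1.6, -0.5]
opening: 0.947
```

Call:
servo_tool(deltas=[[[-0.1,-0.2,0.2,0],[-0.3,-0.4,0.4,0],[-0.5,-0.6,0.6,0],[-0.7,-0.8,0.8,0],[-0.9,-1,0.9,0]]])

```text
time: 46.05
eef_pos: [0.4681, -0.1373, 0.206]
tcp_rot: [-0.057, 0.714, 0.017, 0.698]
contact_force: [0.0, -0.1, 1.0]
opening: 0.952
```

```bash
python3 - <<'E'
from h import *
s=get_state();im=read_camera("wrist");cv2.imwrite("pics/w4.png",im);np.save("s4.npy",s,allow_pickle=True)
print(s["time"],s["eef_pos"],s["contact_force"])
k=recognise("wrist","scanner");print(k)
for q in ["big_bin","small_bin","carton","screwdriver"]: print(q,recognise("wrist",q)[:1])
E
```

```text
46.05 [ 0.46809756 -0.13725803  0.20604547] [ 0.00775822 -0.09050869  0.98543802]
[{'at': [0.5524, -0.0641, 0.0425], 'p': 0.88}, {'at': [0.2236, -0.282, 0.0422], 'p': 0.82}, {'at': [0.5764, -0.0362, 0.0393], 'p': 0.68}, {'at': [0.2323, -0.5659, 0.017], 'p': 0.67}, {'at': [0.7462, -0.2165, 0.0675], 'p': 0.38}]
big_bin [{'at': [0.5513, -0.0637, 0.0425], 'p': 0.52}]
small_bin [{'at': [0.5482, -0.0367, 0.0049], 'p': 0.73}]
carton [{'at': [0.7451, -0.2167, 0.0661], 'p': 0.85}]
screwdriver [{'at': [0.8072, 0.0069, 0.0186], 'p': 0.56}]
```

View pics/w4.png

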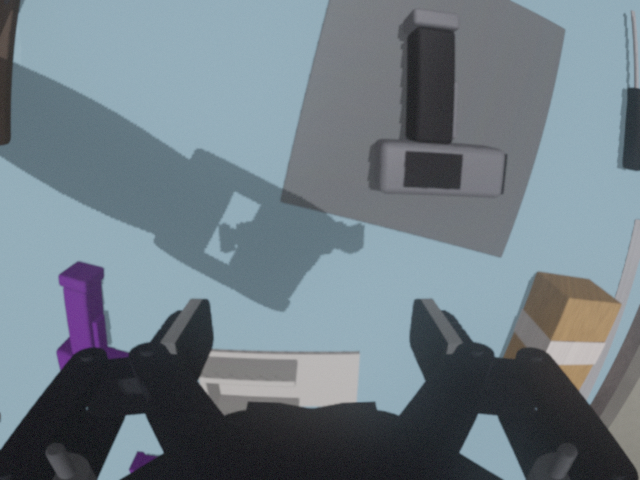

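The scanner lies flat and whole on the mat (head at (440,168), foot at (432,20)). The gripper is clear of everything, so I'm handing in.

```bash
python3 - <<'E'
from plant import *
s=get_state();print(s["time"],abs(s["dq"]).max());print(sign_off())
E
```

```text
46.35 0.015932798256913128
the job is handed in; nothing more can be done
None
```

The job is done and was handed in at 46.4 s of the 61 s allowed; the hand-in reports no verdict.

- **Handling:** I lifted the scanner from the cradle by its head and laid it on the mat. I then took it by the handle; the fingers closed to about 33 mm, flush with the handle, so the trigger was squeezed.
- **Tilt:** The moves have no tilt axis, so I pushed the tool against its inner reach limit to pitch it 25° down. Afterwards I levelled it again to under 2° at the outer limit.
- **Scan hold:** I held the scanner at the label for over 2 s. By my estimate, the aim spot was within about 5 mm of the label's middle and the scanner 10° off square, against a limit of about 15°.
- **Last checks:**
  - The final wrist picture shows the scanner flat, whole on the mat, let go and clear of the gripper.
  - The arm was at rest, and I saw no contact with the bins, carton or screwdriver.
  - The bins were not clearly found in the final picture. In the picture during the hold they looked undisturbed, and the label measured within about 4 mm of where I had first placed it.
  - I did not check directly that the trigger had come back out.
- **Weak points:** The recognisers' last bin guesses were false, and early scanner fits were off by 2–5 px. Those fits still agreed between two cameras to a few mm.

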